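# Press the snap tab and push the terminal cover off a power supply

### The arm

A 6-joint arm with a two-finger parallel gripper is mounted at the origin on the work surface. World frame = base frame: x ahead of the robot, y to its left, z up, the work surface at z = 0. Lengths are in m, angles in rad, forces in N, time in s.
With the tool pointing down it reaches from about 0.375 to 0.925 m from the base axis. Payload 5.7 kg.
Tool frame: the origin (TCP) lies on the mounting face of the last link; the fingertips stand 173 mm ahead of it and the grasp point (between the pads) lies 155 mm ahead of it; z points along the fingers, y is the line along which they close (so a half turn about z gives the same grasp; the last joint's range is limited). The gripper opens to 85 mm and grips with 20 to 120 N. Pads are 22 mm wide; open, the fingers measure 114 mm over their backs; the gripper's body (76 mm by 85 mm) begins 54 mm behind the grasp point. The pads swing forward as they close: fully open they stand 13 mm farther back than shut.
Start: joints at [-1.454, 0.359, 1.51, -0, 1.272, -0.115], TCP at [0.138, -0.584, 0.405] pointing down, gripper open.
Joint ranges: [-2.97, 2.97], [-1.01, 2.36], [0.21, 2.38], [-0.96, 4.11], [0.2, 2.71], [-2.98, 2.98]. Speed limits (rad/s): [2.39, 2.39, 3.14, 3.14, 3.14, 3.14].

### API

Orientations are given as [roll, pitch, yaw] about the fixed x, y, z axes, in that order (R = Rz(yaw) Ry(pitch) Rx(roll)).
In Python, from workcell import ctrl gives the robot as it stands.
- The arm moves only by the tool inch_along, called as name(argument=value, ...), one argument or row to a line, values as JSON. Schema: {"type":"object","properties":{"plan":{"type":"object","properties":{"motion":{"type":"array","items":{"type":"array","items":{"type":"number"},"minItems":6,"maxItems":6},"minItems":1,"maxItems":8}},"additionalProperties":false,"required":["motion"]},"jaw":{"type":"number"},"grip_n":{"type":"number"},"only":{"type":"string"},"quiet":{"type":"boolean"},"lines":{"type":"string"}},"required":["plan"],"additionalProperties":false}. plan is an object whose key "motion" holds a list of rows, 1 to 8 of them, each of 6 numbers: dx, dy, dz in shares of the most that a row can go, 1 being 62.5 mm, then a rotation vector rx, ry, rz in shares of 2 pi rad (1.0 is 2 pi rad); each row shifts and turns the commanded pose from where the row before left it, along the tool's axes as they then stand; what a row does not reach is not made up. A row lasts 1/8 s, in which the tool goes at most 0.0625 m and 0.188 rad, less where a joint would pass 70% of its speed; a pose out of reach is approached as far as the arm can. jaw is the finger opening in m, set as the call begins (left out keeps the last). The fingers move at their own pace and stop on an object; grip_n is the grip in N (left out, the last holds). Time passes only in rows, so rows that do not move let the fingers close. The tool returns the time, the measured TCP pose, the force, the opening and the grip force at its end. only (a regular expression) keeps the lines of the reply that match it, lines (a string "A,B") keeps lines A to B, and quiet returns only ok. Shift and turn numbers lie between -1 and 1, and a call with a number outside is refused. Input that does not fit is refused with a message, and nothing moves.
- ctrl.get_state(): the state, without advancing time (a new reading comes with each control period).
- ctrl.snapshot(name): name is "scene" or "top"; returns a dict with "pixels" (480x640x3 uint8, blue, green, red), "camera_matrix" (3x3 intrinsics, pixels), "R" (3x3) and "t" (3): a world point X has camera coordinates R X + t. Camera axes: x right, y down, z forward; pixel columns grow to the right and rows downward; lengths in m; the calibration is good to about 2 mm. A picture is of the moment at which its call begins. There is no depth.
- ctrl.close_job(): hands the job in; it is judged then, once.
The state is a dict: "time": time; "joint_positions": joint angles; "qd": joint speeds; "tau": joint torques, N m; "ee_pos": TCP position; "eef_rot": TCP orientation; "ft_force": force on the tool from outside, world axes, zero at the start; "moment": the same for the moment, N m; "gripper_width": finger opening in m; "grasp_force": force on a finger pad.
Only numpy, scipy, OpenCV 4.12 (cv2) and the standard library are available. Lean on these libraries where they do the work, as an engineer would, in place of code of your own. Each camera call takes 0.05 s, during which the arm holds its last target. There are 200 camera calls.

### The job

The power supply module on the cutting mat has to be wired up: with closed fingertips press its snap tab in through the thumb opening of the terminal cover and, keeping the tab pressed, push the cover straight off the terminal block along the mat. Leave the cover standing flat on the mat just in front of the module, with about a finger's width between it and the terminal block. Only press and push: do not grasp, lift or tip the cover, do not force the tab, and leave the other things on the mat where they are.

Things in the scene. Friction and masses are not known exactly. Their poses are not given: they have to be found in the camera images.
- module: power supply, fixed: aluminium case 150 x 110 x 42 mm (x -181 to -31 mm), black terminal block in front, inside the cover (x -31 to 29 mm, up to 21 mm high). Origin on the mat, below the thumb opening of the fitted cover; +x points out of its front, the way the cover comes off; z up. The cover slides easily on the block, with 3 mm play to each side.
- snap_tab (a joint): press depth of the snap tab, straight down: 0 out, 0.008 m at its stop; spring 1 N to start, 5 N at the stop. Out, it locks the cover (1 to 2 mm play). Deeper than 6 mm it frees the cover to slide along the module's +x; let go before the cover has slid 3 mm, it locks again. Then the cover's strip keeps it down and passes it after about 55 mm, when it springs out.
- tab_top (a point): middle of the flat top (29 mm along x, 26 mm along y) of the snap tab, the module's white ribbed thumb tab standing in the cover's thumb opening; moves with the tab. Out, it is 41.5 mm above the mat, 1.5 mm above the cover's top face. Beyond the flat, towards +x, a slope falls away.
- cover: terminal cover: grey plastic sleeve 84 (x) x 110 (y) x 40 mm high, 0.1 kg, open towards the module, closed at its +x end, standing on the mat. Origin: middle of its underside, 12 mm ahead (+x) of the module's origin when fitted, same axes. Thumb opening in its 4 mm thick top: x -26 to 12, y -24 to 24 mm; in it nothing but the tab is less than 16 mm below the top face.
- cover_rib (a point): on the cover: top middle of the -x face of the push rib, flush with the far edge of the thumb opening. Rib 48 mm long (y), 4 mm thick, 5 mm high, its top 45 mm above the mat. A fingertip in the opening pushes the cover along +x by this edge and rib.
- cover_left (a point): on the cover: lower corner of its open end, on the +y side (x = -42, y = 55 mm in the cover's frame); at x = -30 mm in the module's frame when fitted
- cover_right (a point): on the cover: lower corner of its open end, on the -y side (x = -42, y = -55 mm in the cover's frame)
- optic_frame: bystander: black square lens frame, two 60 mm plates on four posts, 83 mm high with a red cap on top; origin under its middle
- screw_jar: bystander: clear jar with a white lid, 48 mm across, 58 mm high; origin under its middle
- parts_tray: bystander: small white tray 75 x 55 x 22 mm; origin under its middle
- screwdriver: bystander: small screwdriver, 160 mm long, lying on the mat

How it is judged:
By the outcome, as a careful person would: the job done as asked, in the order asked, and still so for the second after the job is handed in, with the robot touching nothing.
It also fails if it takes over 32 s, if anything falls off the work surface, if the arm or the gripper's body presses on something with over 40 N, if the wrist force passes 120 N, or if a joint passes its speed limit or range.

## Working session

There is one attempt and no reset: what is moved stays moved. The work goes in short steps, Python scripts to look and compute and a tool call to move; the robot and the scene stay as the last step left them, time stands still between calls to the robot, and variables do not carry over. Pictures are saved under pics/ and viewed, at most 10 in all, crops included, and the job is handed in when it is done.

```bash
ls; mkdir -p pics
```

Run:
```python
from workcell import ctrl
import cv2,numpy as np
s=ctrl.get_state();print(s['time'],s['ee_pos'],s['eef_rot'],s['gripper_width'])
for n in("scene","top"):
    d=ctrl.snapshot(n);cv2.imwrite(f"pics/{n}0.png",d["pixels"]);np.savez(f"{n}0.npz",**d);print(n,d["camera_matrix"].round(1).tolist(),np.array(d["R"]).round(3).tolist(),(-np.array(d["R"]).T@d["t"]).round(3))
```

```text
pics
workcell.py
0.0 [ 0.13780107 -0.58358736  0.40383069] [-3.13971669e+00 -2.48315605e-04  2.31808760e-01] 0.08538858298850636
scene [[517.5, 0.0, 330.7], [0.0, 517.5, 240.9], [0.0, 0.0, 1.0]] [[-0.712, 0.702, -0.019], [0.507, 0.496, -0.705], [-0.485, -0.512, -0.709]] [1.12  0.559 0.785]
top [[614.0, 0.0, 320.4], [0.0, 614.0, 249.5], [0.0, 0.0, 1.0]] [[-0.029, -0.999, 0.02], [-0.991, 0.026, -0.134], [0.133, -0.024, -0.991]] [0.488 0.053 1.251]
```

View pics/scene0.png

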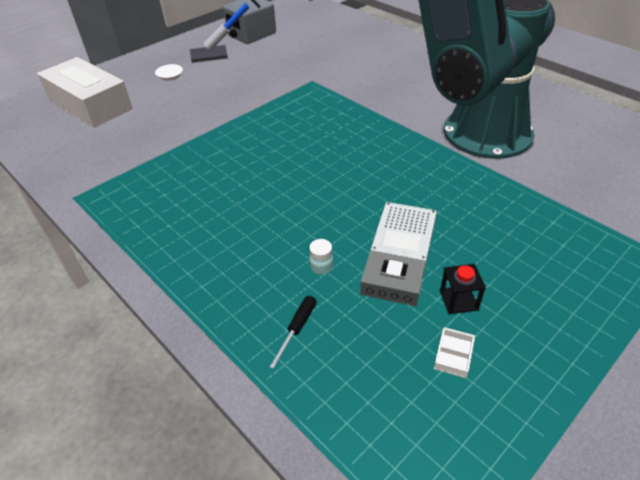

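View pics/top0.png

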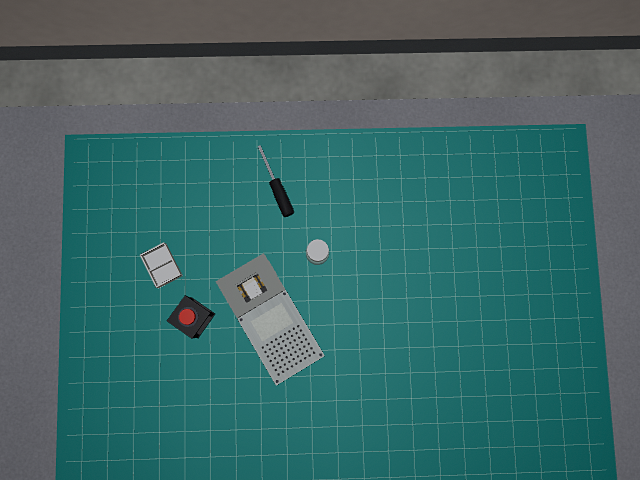

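The scene view shows the module at about (400,255), with its cover at (393,280) and the white tab at (395,268). The top view shows the cover at (252,285), tab (252,288), case running to (300,365), lens frame (190,317), tray (160,265), jar (318,250) and screwdriver (275,185).

Run:
```python
import cv2,numpy as np
a=cv2.imread('pics/top0.png')[245:395,205:335];b=cv2.imread('pics/scene0.png')[195:310,350:450]
a=cv2.resize(a,None,fx=4,fy=4,interpolation=2);b=cv2.resize(b,None,fx=3.9,fy=3.9,interpolation=2)
h=max(len(a),len(b));c=np.zeros((600,800,3),np.uint8);a=cv2.resize(a,(520*400//520,600*400//520));
c[:len(a),:400]=a;c[:len(b),400:400+b.shape[1]]=b[:, :400];cv2.imwrite('pics/c1.png',c)
```

```text
(no output)
```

View pics/c1.png

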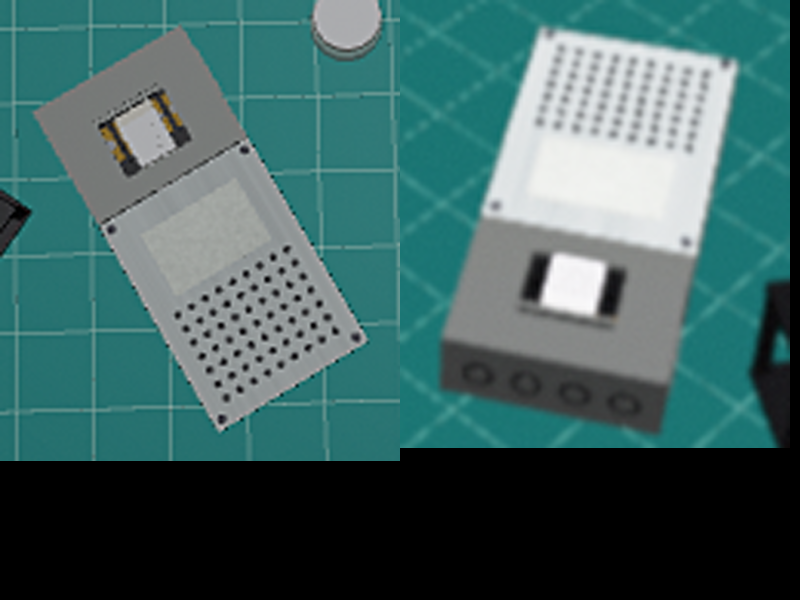

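The crop shows the cover's four top corners, the case corners and the tab clearly in both views; now I'll refine the corners and triangulate.

Create h.py:
```python
import cv2,numpy as np
def cam(d): return np.array(d["camera_matrix"]),np.array(d["R"]),np.array(d["t"]).ravel()
def ray(d,p):
    K,R,t=cam(d);v=R.T@np.linalg.solve(K,[p[0],p[1],1]);return -R.T@t,v/np.linalg.norm(v)
def plane(d,p,z):
    o,v=ray(d,p);return o+v*(z-o[2])/v[2]
def tri(d1,p1,d2,p2):
    o1,v1=ray(d1,p1);o2,v2=ray(d2,p2)
    s=np.linalg.lstsq(np.c_[v1,-v2],o2-o1,rcond=None)[0];a=o1+v1*s[0];b=o2+v2*s[1];return (a+b)/2,np.linalg.norm(a-b)
def sub(d,p,w=3):
    g=cv2.cvtColor(d["pixels"],cv2.COLOR_BGR2GRAY)
    return cv2.cornerSubPix(g,np.float32(p).reshape(-1,1,2),(w,w),(-1,-1),(3,50,.01)).reshape(-1,2)
def proj(d,X):
    K,R,t=cam(d);c=K@(R@X+t);return c[:2]/c[2]
def white(d,p,r=16,th=None):
    "centroid and rect of the bright blob around p"
    x,y=map(int,p);g=cv2.cvtColor(d["pixels"],6)[y-r:y+r,x-r:x+r]
    m=(g>th).astype(np.uint8);n,l,st,c=cv2.connectedComponentsWithStats(m,connectivity=4)
    k=1+np.argmin(np.linalg.norm(c[1:]-r,axis=1));return c[k]+[x-r,y-r],st[k]
```

Run:
```python
from h import *
T=dict(np.load('top0.npz'));S=dict(np.load('scene0.npz'))
pt=[(216,281.4),(264.1,253.8),(276.5,385.1),(324.3,354.8),(239.5,318),(285.5,290)]
ps=[(418.2,293.7),(361,282.2),(435.9,210.9),(386.7,202.2),(425.5,260.3),(372,251)]
a=sub(T,pt);b=sub(S,ps);print(a.round(1).tolist(),b.round(1).tolist())
P=[]
for i in range(6):
    X,e=tri(T,a[i],S,b[i]);P.append(X);print(X.round(4),round(e,4),plane(T,a[i],.04 if i<2 else .042).round(4),plane(S,b[i],.04 if i<2 else .042).round(4))
P=np.array(P)
for n,z in(('top',T),('scene',S)):
    q=[plane(z,(a if n=='top' else b)[i],.04 if i<2 else .042)[:2] for i in range(4)]
    f=(q[0]+q[1])/2;r=(q[2]+q[3])/2;u=f-r;print(n,'len',np.linalg.norm(u),'w',np.linalg.norm(q[0]-q[1]),np.linalg.norm(q[2]-q[3]),'yaw',np.degrees(np.arctan2(u[1],u[0])),'front',f,'origin',f-u/np.linalg.norm(u)*.054,r+u/np.linalg.norm(u)*.181)
for n,z,p,th in(('top',T,(252,288),150),('scene',S,(395,268),170)):
    c,st=white(z,p,14,th);print(n,c,st,plane(z,c,.0415))
    globals()[n]=c
print(tri(T,top,S,scene))
# bystanders, rough
print('frame',plane(T,(187,317),.083),'tray',plane(T,(160,265),.022),'jar',plane(T,(318,250),.058))
```

```text
[[216.0, 281.3999938964844], [264.1000061035156, 253.8000030517578], [276.3999938964844, 383.70001220703125], [323.20001220703125, 354.70001220703125], [239.60000610351562, 319.6000061035156], [284.5, 292.6000061035156]] [[417.3999938964844, 293.0], [360.70001220703125, 281.5], [435.8999938964844, 210.39999389648438], [385.3999938964844, 202.39999389648438], [425.79998779296875, 259.79998779296875], [370.20001220703125, 248.8000030517578]]
[0.5927 0.2311 0.0395] 0.0003 [0.5928 0.2309 0.04  ] [0.593  0.2315 0.04  ]
[0.6448 0.1362 0.0377] 0.0018 [0.645  0.1354 0.04  ] [0.6457 0.1382 0.04  ]
[0.3909 0.1172 0.0427] 0.0032 [0.3917 0.116  0.042 ] [0.3891 0.118  0.042 ]
[0.4444 0.0238 0.0419] 0.0007 [0.4441 0.0241 0.042 ] [0.4447 0.0236 0.042 ]
[0.5154 0.1876 0.0371] 0.0045 [0.5166 0.1853 0.042 ] [0.5179 0.1918 0.042 ]
[0.5684 0.095  0.0395] 0.0046 [0.5668 0.0966 0.042 ] [0.5717 0.0947 0.042 ]
top len 0.2306232158267241 w 0.10886552707794094 0.10575732256935491 yaw 29.37832004042453 front [0.61890689 0.18316044] origin [0.57185131 0.15666944] [0.57566524 0.15881658]
scene len 0.23237463840633651 w 0.1071047961706902 0.10960628959589047 yaw 29.397837017569472 front [0.61932589 0.18485749] origin [0.57227934 0.15835047] [0.57456664 0.15963918]
top [251.6460177  287.86283186] [  5   3  19  22 226] [0.57796504 0.16091646 0.0415    ]
scene [394.06341463 267.40487805] [  5   6  17  16 205] [0.57591115 0.16056939 0.0415    ]
(array([0.57753111, 0.16114629, 0.04329061]), np.float64(0.0009848733149794094))
frame [0.52336997 0.27946407 0.083     ] tray [0.63035091 0.34507403 0.022     ] jar [0.64738218 0.028593   0.058     ]
```

Run:
```python
from h import *
from scipy.ndimage import map_coordinates as mc
import math
y=math.radians(29.4);O=np.array([.5736,.1584]);ux=np.array([math.cos(y),math.sin(y)]);uy=np.array([-ux[1],ux[0]])
def W(x,yy,z): return np.r_[O+ux*x+uy*yy,z]
for n in('top','scene'):
    d=dict(np.load(n+'0.npz'));g=cv2.cvtColor(d['pixels'],6).astype(float)
    def s(x,yy,z): p=proj(d,W(x,yy,z));return mc(g,[[p[1]],[p[0]]],order=1)[0]
    print(n,'x-profile z.0415 y avg'); print([(x,int(np.mean([s(x*1e-3,q*1e-3,.0415) for q in(-6,-3,0,3,6)]))) for x in range(-40,62,2)])
    print('y-profile'); print([(v,int(np.mean([s(q*1e-3,v*1e-3,.0415) for q in(-6,-3,0,3,6)]))) for v in range(-30,31,2)])
    print('cover y-edges'); print([(v,int(np.mean([s(q*1e-3,v*1e-3,.040) for q in(30,35,40,45)]))) for v in list(range(-64,-46,2))+list(range(48,66,2))])
from workcell import ctrl
t=ctrl.get_state();p=t['ee_pos'];tgt=W(.011,0,0);dv=tgt[:2]-p[:2];print('to go tool x',dv@ux,'tool y',-dv@uy)
```

```text
top x-profile z.0415 y avg
[(-40, 149), (-38, 149), (-36, 150), (-34, 152), (-32, 142), (-30, 101), (-28, 120), (-26, 120), (-24, 120), (-22, 120), (-20, 120), (-18, 120), (-16, 121), (-14, 122), (-12, 157), (-10, 175), (-8, 169), (-6, 167), (-4, 172), (-2, 168), (0, 169), (2, 171), (4, 171), (6, 170), (8, 168), (10, 171), (12, 171), (14, 172), (16, 167), (18, 163), (20, 168), (22, 152), (24, 66), (26, 117), (28, 114), (30, 120), (32, 121), (34, 120), (36, 120), (38, 120), (40, 120), (42, 120), (44, 120), (46, 120), (48, 120), (50, 121), (52, 121), (54, 105), (56, 92), (58, 93), (60, 93)]
y-profile
[(-30, 121), (-28, 121), (-26, 123), (-24, 107), (-22, 89), (-20, 55), (-18, 49), (-16, 81), (-14, 99), (-12, 165), (-10, 175), (-8, 172), (-6, 169), (-4, 168), (-2, 169), (0, 171), (2, 171), (4, 171), (6, 171), (8, 171), (10, 175), (12, 165), (14, 96), (16, 39), (18, 53), (20, 83), (22, 87), (24, 103), (26, 121), (28, 121), (30, 120)]
cover y-edges
[(-64, 95), (-62, 95), (-60, 95), (-58, 94), (-56, 100), (-54, 120), (-52, 122), (-50, 121), (-48, 121), (48, 119), (50, 119), (52, 120), (54,
[... 579 characters left out ...]
), (48, 134), (50, 133), (52, 121), (54, 99), (56, 76), (58, 64), (60, 61)]
y-profile
[(-30, 135), (-28, 135), (-26, 132), (-24, 111), (-22, 65), (-20, 31), (-18, 21), (-16, 29), (-14, 97), (-12, 200), (-10, 241), (-8, 244), (-6, 243), (-4, 243), (-2, 242), (0, 242), (2, 243), (4, 243), (6, 242), (8, 243), (10, 243), (12, 238), (14, 179), (16, 81), (18, 28), (20, 21), (22, 30), (24, 70), (26, 117), (28, 134), (30, 135)]
cover y-edges
[(-64, 99), (-62, 100), (-60, 102), (-58, 100), (-56, 103), (-54, 119), (-52, 131), (-50, 135), (-48, 135), (48, 135), (50, 135), (52, 135), (54, 130), (56, 117), (58, 104), (60, 96), (62, 95), (64, 94)]
to go tool x 0.7549657462282389 tool y -0.4325335632216941
```

Origin ≈ (0.5736, 0.1584), yaw 29.4°. The tab's flat runs from x = −13 to 16 mm and the rib edge is at about 24 mm. I'm moving above the tab now, closing the fingers on the way.

Units first: shifts go in shares of 62.5 mm and turns go in shares of 2 pi rad. So 0.047 m is 0.752, -0.027 m is -0.432, -0.141 rad / 6.2832 = -0.0224.

inch_along(
  plan={"motion": [[0,0,0,0,0,-0.0223],[0,0,0,0,0,-0.0224],[0.752,-0.432,0,0,0,0],[0.752,-0.432,0,0,0,0],[0.752,-0.432,0,0,0,0],[0.752,-0.432,0,0,0,0],[0.752,-0.432,0,0,0,0],[0.752,-0.432,0,0,0,0]]},
  jaw=0,
  grip_n=20,
)

```text
time: 1.1
ee_pos: [0.3045, -0.3028, 0.4045]
eef_rot: [-3.141, -0.0, 0.512]
ft_force: [1.7, 0.1, -0.6]
gripper_width: -0.0
grasp_force: 0.0
```

inch_along(
  plan={"motion": [[0.752,-0.432,0,0,0,0],[0.752,-0.432,0,0,0,0],[0.752,-0.432,0,0,0,0],[0.752,-0.432,0,0,0,0],[0.752,-0.432,0,0,0,0],[0.752,-0.432,0,0,0,0],[0.752,-0.432,0,0,0,0],[0.752,-0.432,0,0,0,0]]},
)

```text
time: 2.1
ee_pos: [0.5263, 0.07, 0.4045]
eef_rot: [-3.142, 0.0, 0.513]
ft_force: [0.4, -0.6, -0.2]
gripper_width: 0.0001
grasp_force: 0.0
```

Create st.py:
```python
from h import *
from workcell import ctrl
import math
y=math.radians(29.4);O=np.array([.5736,.1584]);ux=np.array([math.cos(y),math.sin(y)]);uy=np.array([-ux[1],ux[0]])
s=ctrl.get_state();p=s['ee_pos'];d=p[:2]-O
print('t',round(s['time'],2),'mod x,y mm',(d@ux*1e3).round(1),(d@uy*1e3).round(1),'tip z',round((p[2]-.173)*1e3,1),'rot',np.round(s['eef_rot'],3),'F',np.round(s['ft_force'],2),'Fx',round(s['ft_force'][:2]@ux,2),'w',round(s['gripper_width'],4))
```

```bash
python3 st.py
```

```text
t 2.1 mod x,y mm -84.6 -53.7 tip z 231.5 rot [-3.142  0.     0.513] F [ 0.43 -0.63 -0.16] Fx 0.07 w 0.0001
```

Converted, 0.03 m is 0.48.

inch_along(
  plan={"motion": [[0,0,0.48,0,0,0],[0,0,0.48,0,0,0],[0,0,0.48,0,0,0],[0,0,0.48,0,0,0],[0,0,0,0,0,0],[0,0,0,0,0,0],[0,0,0,0,0,0]]},
)

```text
time: 2.98
ee_pos: [0.5264, 0.0682, 0.2861]
eef_rot: [3.14, -0.002, 0.513]
ft_force: [-0.1, 0.4, 0.7]
gripper_width: -0.0002
grasp_force: 0.0
```

```bash
python3 st.py
```

```text
t 2.98 mod x,y mm -85.4 -55.4 tip z 113.1 rot [ 3.14e+00 -2.00e-03  5.13e-01] F [-0.1   0.37  0.69] Fx 0.1 w -0.0002
```

Converted, 0.024 m is 0.384, 0.0234 m is 0.3744.

inch_along(
  plan={"motion": [[0.384,-0.224,0,0,0,0],[0.384,-0.224,0,0,0,0],[0.384,-0.224,0.32,0,0,0],[0.3744,-0.2144,0.32,0,0,0],[0,0,0.16,0,0,0],[0,0,0,0,0,0],[0,0,0,0,0,0]]},
)

```text
time: 3.85
ee_pos: [0.5816, 0.1627, 0.2355]
eef_rot: [3.141, -0.0, 0.512]
ft_force: [0.4, -0.2, -0.2]
gripper_width: 0.0001
grasp_force: 0.0
```

```bash
python3 st.py
```

Run:
```python
from h import *
from workcell import ctrl
o=[]
for n,p in(('top',(252,285)),('scene',(400,260))):
    d=ctrl.snapshot(n);x,y=p;c=d['pixels'][y-60:y+60,x-60:x+60];o.append(cv2.resize(c,(400,400),interpolation=2))
cv2.imwrite('pics/c2.png',np.hstack(o))
```

```text
t 3.85 mod x,y mm 9.0 -0.2 tip z 62.5 rot [ 3.141 -0.     0.512] F [ 0.41 -0.16 -0.23] Fx 0.28 w 0.0001
```

View pics/c2.png

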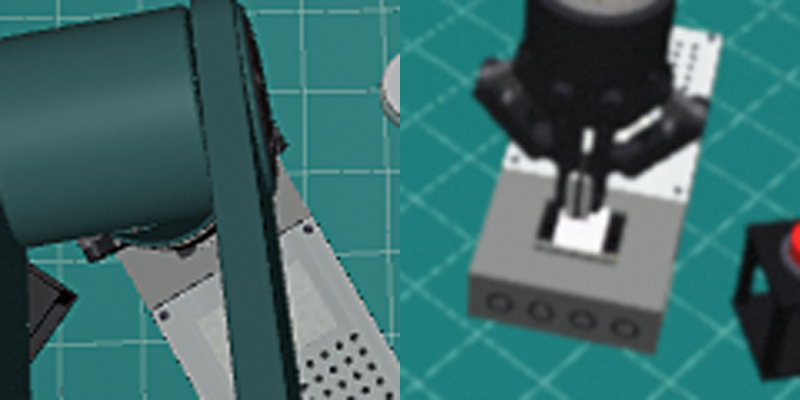

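The scene crop shows the closed tips centred above the white tab, at about (580,210) in the crop, with the frame clear of the gripper. The arm hides the tab in the top view. Next I'll press down gently.

Converted, 0.006 m is 0.096, 0.0005 m is 0.008.

inch_along(
  plan={"motion": [[0.008,0,0.096,0,0,0],[0.008,0,0.096,0,0,0],[0,0,0.096,0,0,0],[0,0,0,0,0,0],[0,0,0,0,0,0]]},
)

```text
time: 4.58
ee_pos: [0.5826, 0.1639, 0.2166]
eef_rot: [-3.141, 0.0, 0.513]
ft_force: [0.5, 0.4, -0.9]
gripper_width: -0.0
grasp_force: 0.0
```

```bash
python3 st.py
```

```text
t 4.58 mod x,y mm 10.5 0.4 tip z 43.6 rot [-3.141  0.     0.513] F [ 0.49  0.42 -0.87] Fx 0.63 w -0.0
```

inch_along(
  plan={"motion": [[0,0,0.032,0,0,0],[0,0,0.032,0,0,0],[0,0,0,0,0,0],[0,0,0,0,0,0]]},
)

```text
time: 5.08
ee_pos: [0.5827, 0.1639, 0.2129]
eef_rot: [3.142, -0.001, 0.513]
ft_force: [0.6, -0.7, 2.5]
gripper_width: 0.0002
grasp_force: 1.0
```

```bash
python3 st.py
```

```text
t 5.08 mod x,y mm 10.6 0.3 tip z 39.9 rot [ 3.142e+00 -1.000e-03  5.130e-01] F [ 0.62 -0.68  2.54] Fx 0.2 w 0.0002
```

inch_along(
  plan={"motion": [[0,0,0.032,0,0,0],[0,0,0,0,0,0],[0,0,0,0,0,0]]},
)

```text
time: 5.45
ee_pos: [0.5828, 0.1639, 0.2109]
eef_rot: [3.142, -0.001, 0.513]
ft_force: [0.5, -0.1, 2.4]
gripper_width: -0.0001
grasp_force: 1.5
```

```bash
python3 st.py
```

```text
t 5.45 mod x,y mm 10.7 0.3 tip z 37.9 rot [ 3.142e+00 -1.000e-03  5.130e-01] F [ 0.49 -0.11  2.45] Fx 0.38 w -0.0001
```

Converted, 0.0015 m is 0.024.

inch_along(
  plan={"motion": [[0,0,0.024,0,0,0],[0,0,0.024,0,0,0],[0,0,0,0,0,0],[0,0,0,0,0,0]]},
)

```text
time: 5.95
ee_pos: [0.5827, 0.1639, 0.2079]
eef_rot: [3.142, -0.001, 0.513]
ft_force: [1.0, 0.3, 4.2]
gripper_width: 0.0001
grasp_force: 2.2
```

```bash
python3 st.py
```

```text
t 5.95 mod x,y mm 10.7 0.3 tip z 34.9 rot [ 3.142e+00 -1.000e-03  5.130e-01] F [1.04 0.26 4.22] Fx 1.04 w 0.0001
```

inch_along(
  plan={"motion": [[0,0,0.008,0,0,0],[0,0,0,0,0,0],[0,0,0,0,0,0]]},
)

```text
time: 6.32
ee_pos: [0.5827, 0.1639, 0.2073]
eef_rot: [3.142, -0.0, 0.513]
ft_force: [0.9, 0.7, 4.3]
gripper_width: 0.0001
grasp_force: 2.4
```

```bash
python3 st.py
```

```text
t 6.33 mod x,y mm 10.7 0.3 tip z 34.3 rot [ 3.142 -0.     0.513] F [0.93 0.74 4.29] Fx 1.17 w 0.0001
```

Depth is about 7 mm at 4.3 N, short of the stop. Now I'll push along +x.

Converted, 0.001 m is 0.016.

inch_along(
  plan={"motion": [[0.016,0,0,0,0,0],[0.016,0,0,0,0,0],[0.016,0,0,0,0,0],[0,0,0,0,0,0]]},
)

```text
time: 6.82
ee_pos: [0.5839, 0.1646, 0.2069]
eef_rot: [-3.141, 0.004, 0.513]
ft_force: [-2.2, -2.2, 7.1]
gripper_width: -0.0001
grasp_force: 3.6
```

```bash
python3 st.py|cut -c1-200
```

```text
t 6.83 mod x,y mm 12.0 0.4 tip z 33.9 rot [-3.141  0.004  0.513] F [-2.25 -2.21  7.06] Fx -3.05 w -0.0001
```

inch_along(
  plan={"motion": [[0.016,0,0,0,0,0],[0.016,0,0,0,0,0],[0.016,0,0,0,0,0],[0,0,0,0,0,0]]},
)

```text
time: 7.32
ee_pos: [0.5861, 0.1662, 0.2068]
eef_rot: [-3.14, 0.005, 0.513]
ft_force: [-4.0, -3.3, 7.2]
gripper_width: 0.0003
grasp_force: 4.2
```

```bash
python3 st.py
```

```text
t 7.33 mod x,y mm 14.7 0.6 tip z 33.8 rot [-3.14   0.005  0.513] F [-4.   -3.26  7.21] Fx -5.09 w 0.0003
```

Converted, -0.0007 m is -0.0112.

inch_along(
  plan={"motion": [[0,0,-0.0112,0,0,0],[0,0,0,0,0,0]]},
)

```text
time: 7.58
ee_pos: [0.5866, 0.1665, 0.2074]
eef_rot: [-3.141, 0.003, 0.513]
ft_force: [-3.9, -1.2, 3.8]
gripper_width: 0.0001
grasp_force: 2.6
```

```bash
python3 st.py
```

```text
t 7.58 mod x,y mm 15.3 0.7 tip z 34.4 rot [-3.141e+00  3.000e-03  5.130e-01] F [-3.9  -1.19  3.84] Fx -3.98 w 0.0001
```

inch_along(
  plan={"motion": [[0.016,0,0,0,0,0],[0.016,0,0,0,0,0],[0,0,0,0,0,0]]},
)

```text
time: 7.95
ee_pos: [0.5896, 0.1679, 0.2079]
eef_rot: [-3.141, -0.0, 0.513]
ft_force: [-2.0, -1.1, 4.7]
gripper_width: -0.0001
grasp_force: 2.3
```

```bash
python3 st.py
```

```text
t 7.95 mod x,y mm 18.6 0.4 tip z 34.9 rot [-3.141 -0.     0.513] F [-1.98 -1.14  4.67] Fx -2.28 w -0.0001
```

Run:
```python
from h import *
from workcell import ctrl
d=ctrl.snapshot('scene');c=d['pixels'][200:320,330:450];cv2.imwrite('pics/c3.png',cv2.resize(c,(600,600),interpolation=2))
```

```text
(no output)
```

View pics/c3.png

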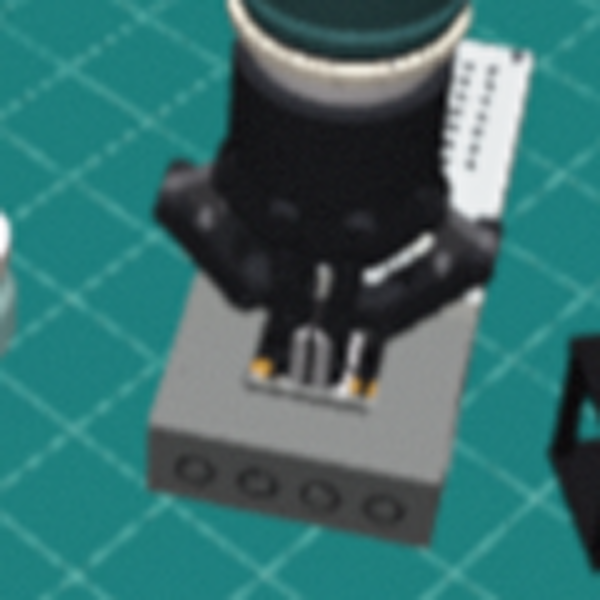

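The cover's front top edge has dropped about 4 px, from (361,282)/(417,293) to (360,286)/(417,297). That is a slide of about 6 mm, so it's unlocked. The tips are centred in the opening at crop (310,370). Continuing.

Converted, 0.002 m is 0.032.

inch_along(
  plan={"motion": [[0.032,0,0,0,0,0],[0.032,0,0,0,0,0],[0.032,0,0,0,0,0],[0.032,0,0,0,0,0],[0.032,0,0,0,0,0],[0.032,0,0,0,0,0],[0.032,0,0,0,0,0],[0.032,0,0,0,0,0]]},
)

```text
time: 9.0
ee_pos: [0.6036, 0.1757, 0.2078]
eef_rot: [-3.141, 0.0, 0.513]
ft_force: [-1.7, -0.6, -1.1]
gripper_width: 0.0001
grasp_force: 1.0
```

```bash
python3 st.py
```

```text
t 9.0 mod x,y mm 34.6 0.4 tip z 34.8 rot [-3.141  0.     0.513] F [-1.67 -0.59 -1.14] Fx -1.75 w 0.0001
```

inch_along(
  plan={"motion": [[0.032,0,0,0,0,0],[0.032,0,0,0,0,0],[0.032,0,0,0,0,0],[0.032,0,0,0,0,0],[0.032,0,0,0,0,0],[0.032,0,0,0,0,0],[0.032,0,0,0,0,0],[0.032,0,0,0,0,0]]},
)

```text
time: 10.0
ee_pos: [0.6175, 0.1835, 0.2079]
eef_rot: [-3.141, 0.0, 0.513]
ft_force: [-2.1, -0.5, -1.6]
gripper_width: -0.0002
grasp_force: 1.0
```

```bash
python3 st.py
```

```text
t 10.0 mod x,y mm 50.6 0.3 tip z 34.9 rot [-3.141  0.     0.513] F [-2.12 -0.53 -1.62] Fx -2.11 w -0.0002
```

inch_along(
  plan={"motion": [[0.032,0,0.0048,0,0,0],[0.032,0,0.0048,0,0,0],[0.032,0,0,0,0,0],[0.032,0,0,0,0,0],[0.032,0,0,0,0,0],[0.032,0,0,0,0,0],[0.032,0,0,0,0,0],[0,0,0,0,0,0]]},
)

```text
time: 11.0
ee_pos: [0.6299, 0.1905, 0.2073]
eef_rot: [3.142, -0.001, 0.513]
ft_force: [-0.2, -0.2, -0.6]
gripper_width: 0.0001
grasp_force: 0.0
```

```bash
python3 st.py
```

Run:
```python
from h import *
from workcell import ctrl
d=ctrl.snapshot('scene');c=d['pixels'][205:325,320:440];cv2.imwrite('pics/c4.png',cv2.resize(c,(600,600),interpolation=2))
```

```text
t 11.0 mod x,y mm 64.8 0.3 tip z 34.3 rot [ 3.142e+00 -1.000e-03  5.130e-01] F [-0.22 -0.17 -0.61] Fx -0.27 w 0.0001
```

View pics/c4.png

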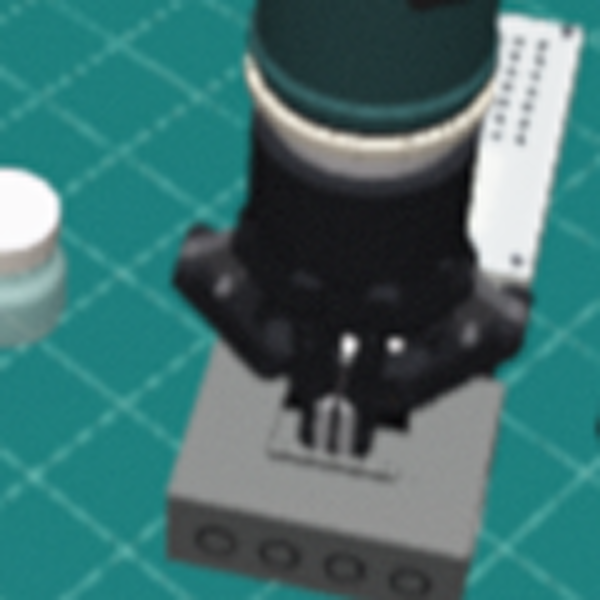

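The cover is flat and square to the module, with front top corners at about (354,304) and (414,316), and the tips stand against the rib. I'll push further past the tab's release point.

Converted, 0.0015 m is 0.024.

inch_along(
  plan={"motion": [[0.024,0,0,0,0,0],[0.024,0,0,0,0,0],[0.024,0,0,0,0,0],[0.024,0,0,0,0,0],[0.024,0,0,0,0,0],[0.024,0,0,0,0,0],[0.024,0,0,0,0,0],[0.024,0,0,0,0,0]]},
)

```text
time: 12.05
ee_pos: [0.6401, 0.1963, 0.2073]
eef_rot: [-3.141, -0.0, 0.513]
ft_force: [-0.7, -0.3, 1.0]
gripper_width: -0.0002
grasp_force: 0.4
```

```bash
python3 st.py
```

```text
t 12.05 mod x,y mm 76.6 0.4 tip z 34.3 rot [-3.141 -0.     0.513] F [-0.71 -0.3   1.  ] Fx -0.76 w -0.0002
```

inch_along(
  plan={"motion": [[0.024,0,0,0,0,0],[0.024,0,0,0,0,0],[0.024,0,0,0,0,0],[0.024,0,0,0,0,0],[0,0,0,0,0,0],[0,0,0,0,0,0]]},
)

```text
time: 12.8
ee_pos: [0.6455, 0.1992, 0.2074]
eef_rot: [-3.142, -0.001, 0.513]
ft_force: [-0.2, 0.5, 0.5]
gripper_width: -0.0001
grasp_force: 0.0
```

```bash
python3 st.py
```

Run:
```python
from h import *
from workcell import ctrl
d=ctrl.snapshot('scene');c=d['pixels'][215:335,320:440];cv2.imwrite('pics/c5.png',cv2.resize(c,(600,600),interpolation=2));np.savez('s5.npz',**d)
```

```text
t 12.8 mod x,y mm 82.7 0.3 tip z 34.4 rot [-3.142e+00 -1.000e-03  5.130e-01] F [-0.24  0.53  0.48] Fx 0.05 w -0.0001
```

View pics/c5.png

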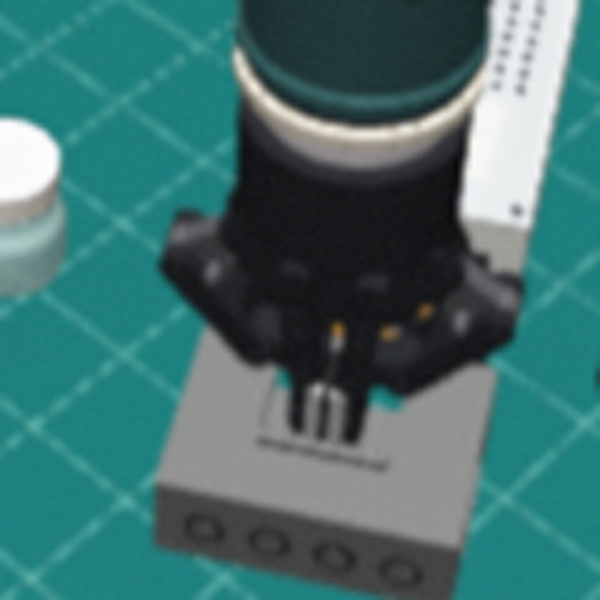

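Mat is now visible through the opening, and the front top corners are at about (351,312) and (412,325). I'll measure the slide against the first image.

Run:
```python
from st import *
from scipy.ndimage import map_coordinates as mc
def W(x,yy,z): return np.r_[O+ux*x+uy*yy,z]
for f in('scene0.npz','s5.npz'):
    d=dict(np.load(f));g=cv2.cvtColor(d['pixels'],6).astype(float);xs=np.arange(.03,.16,.0005)
    for yy in(-.04,-.02,0,.02,.04):
        P=np.array([proj(d,W(x,yy,.04)) for x in xs]);v=mc(g,[P[:,1],P[:,0]],order=1);gr=np.gradient(v)
        k=np.argmax((v<105)&(np.roll(v,8)>118)) ; print(f,yy,'front edge x',round(xs[k]*1e3,1))
    xx=.045 if f[5]=='0' else .115
    ys=np.arange(-.07,.07,.0005);P=np.array([proj(d,W(xx,q,.04)) for q in ys]);v=mc(np.abs(d['pixels'].astype(float)[:,:,1]-d['pixels'][:,:,2]),[P[:,1],P[:,0]],order=1)
    q=ys[v<30];print('y extent',q.min(),q.max())
```

```text
t 12.85 mod x,y mm 82.6 0.3 tip z 34.4 rot [ 3.142 -0.     0.513] F [0.5  0.19 0.23] Fx 0.53 w -0.0003
scene0.npz -0.04 front edge x 52.5
scene0.npz -0.02 front edge x 52.5
scene0.npz 0 front edge x 52.5
scene0.npz 0.02 front edge x 52.5
scene0.npz 0.04 front edge x 52.5
y extent -0.05349999999999999 0.056500000000000106
s5.npz -0.04 front edge x 125.5
s5.npz -0.02 front edge x 30.0
s5.npz 0 front edge x 74.5
s5.npz 0.02 front edge x 125.5
s5.npz 0.04 front edge x 125.5
y extent -0.05399999999999999 0.056500000000000106
```

The slide is 73 mm, square to the module, so the gap is about 14 mm. I'll nudge it a little further and re-measure.

Converted, 0.001 m is 0.016.

inch_along(
  plan={"motion": [[0.016,0,0,0,0,0],[0.016,0,0,0,0,0],[0.016,0,0,0,0,0],[0.016,0,0,0,0,0],[0,0,0,0,0,0],[0,0,0,0,0,0]]},
)

```text
time: 13.6
ee_pos: [0.6489, 0.2012, 0.2073]
eef_rot: [-3.142, -0.0, 0.513]
ft_force: [-0.0, -0.4, -0.5]
gripper_width: 0.0003
grasp_force: 0.1
```

Create m.py:
```python
from st import *
from scipy.ndimage import map_coordinates as mc
def W(x,yy,z): return np.r_[O+ux*x+uy*yy,z]
d=ctrl.snapshot('scene');g=cv2.cvtColor(d['pixels'],6).astype(float);xs=np.arange(.10,.16,.0005);r=[]
for yy in(-.04,-.02,0,.02,.04):
    P=np.array([proj(d,W(x,yy,.04)) for x in xs]);v=mc(g,[P[:,1],P[:,0]],order=1)
    r.append(round(xs[np.argmax((v<105)&(np.roll(v,8)>118))]*1e3,1))
print('front edge (fitted 52.5)',r)
```

```bash
python3 m.py
```

```text
t 13.6 mod x,y mm 86.6 0.3 tip z 34.3 rot [-3.142 -0.     0.513] F [-0.03 -0.43 -0.54] Fx -0.24 w 0.0003
front edge (fitted 52.5) [np.float64(129.0), np.float64(101.5), np.float64(129.5), np.float64(129.5), np.float64(129.5)]
```

The slide is now 77 mm, a gap of about 17–18 mm. I'll back off the rib and rise out of the opening.

Converted, -0.04 m is -0.64, -0.03 m is -0.48.

inch_along(
  plan={"motion": [[-0.032,0,0,0,0,0],[-0.032,0,0,0,0,0],[0,0,0,0,0,0],[0,0,-0.08,0,0,0],[0,0,-0.16,0,0,0],[0,0,-0.32,0,0,0],[0,0,-0.48,0,0,0],[0,0,-0.64,0,0,0]]},
)

```text
time: 14.65
ee_pos: [0.645, 0.1991, 0.314]
eef_rot: [-3.141, 0.0, 0.513]
ft_force: [0.0, -0.7, 0.4]
gripper_width: -0.0001
grasp_force: 0.0
```

inch_along(
  plan={"motion": [[-0.48,0.32,-0.48,0,0,0],[-0.72,0.48,0,0,0,0],[-0.72,0.48,0,0,0,0],[-0.72,0.48,0,0,0,0],[-0.72,0.48,0,0,0,0],[-0.72,0.48,0,0,0,0],[-0.64,0.48,0,0,0,0],[0,0,0,0,0,0]]},
)

```text
time: 15.65
ee_pos: [0.4854, -0.1224, 0.3439]
eef_rot: [3.14, -0.001, 0.508]
ft_force: [0.2, 0.5, -0.1]
gripper_width: -0.0002
grasp_force: 0.0
```

inch_along(
  plan={"motion": [[0,0,0,0,0,0],[0,0,0,0,0,0]]},
)

```text
time: 15.9
ee_pos: [0.4869, -0.1189, 0.3428]
eef_rot: [3.141, -0.001, 0.514]
ft_force: [-0.7, -0.4, -0.3]
gripper_width: 0.0004
grasp_force: 0.0
```

```bash
python3 m.py
```

Run:
```python
from h import *
from workcell import ctrl
o=[]
for n,(x,y) in(('top',(250,290)),('scene',(400,270))):
    d=ctrl.snapshot(n);np.savez(n+'9.npz',**d);o.append(cv2.resize(d['pixels'][y-110:y+110,x-110:x+110],(400,400),interpolation=2))
cv2.imwrite('pics/c6.png',np.hstack(o))
```

```text
t 15.9 mod x,y mm -211.6 -199.0 tip z 169.8 rot [ 3.141e+00 -1.000e-03  5.140e-01] F [-0.73 -0.38 -0.26] Fx -0.82 w 0.0004
front edge (fitted 52.5) [np.float64(128.5), np.float64(102.0), np.float64(129.0), np.float64(129.0), np.float64(129.0)]
```

View pics/c6.png

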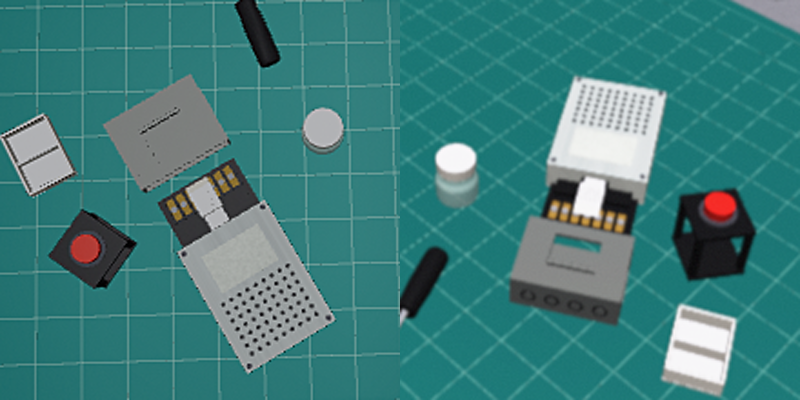

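The cover stands flat and square in front of the exposed terminal block with a finger-wide gap. The tab is out, the bystanders are unmoved, and the arm is clear. Handing in.

```bash
python3 -c "
from workcell import ctrl
print(ctrl.close_job())"
```

```text
the job is handed in; nothing more can be done
None
```

The cover is off the terminal block: it stands flat and square on the mat with a gap of about 17–18 mm to the block, the tab has sprung out, nothing else appears to have moved in the final pictures, and I handed the job in at about 16 s.

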